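Uncover the telescoping pot brush, pull its handle to the second stop and hold it there

ROBOT

A 7-joint arm with a two-finger parallel gripper is mounted at the origin on the work surface. World frame = base frame: x ahead of the robot, y to its left, z up, the work surface at z = 0. Lengths are in m, angles in rad, forces in N, time in s.
With the tool pointing down it reaches from about 0.4 to 0.75 m from the base axis. Payload 19.5 kg.
Tool frame: the origin (TCP) lies at the very end of the fingers, on their centre line; the grasp point (between the pads) lies 19 mm behind it (arm.tcp_to_grasp is the z of the grasp point in the tool frame, in m); z points along the fingers, x is the direction in which the jaws open and shut, and the axes are right-handed (so a half turn about z gives the same grasp; the last joint's range is limited). The gripper opens to 85 mm and grips with 20 to 120 N. Pads are 22 mm wide; open, the fingers measure 114 mm over their backs; the gripper's body (76 mm by 85 mm) begins 54 mm behind the grasp point. The pads swing forward as they close: fully open they stand 13 mm farther back than shut.
Start: joints at [1.189, 0.707, -0.028, 1.485, 0.022, 0.951, -0.075], TCP at [0.192, -0.542, 0.231] pointing down, gripper open.
Joint ranges: [-2.71, 2.71], [-0.32, 2.16], [-1.57, 1.52], [0, 2.45], [-1.46, 4.6], [0, 2.02], [-2.83, 2.83]. Speed limits (rad/s): [1.89, 1.89, 2.57, 2.57, 3.01, 3.01, 3.01].

INTERFACE

Orientations are given as [roll, pitch, yaw] about the fixed x, y, z axes, in that order (R = Rz(yaw) Ry(pitch) Rx(roll)).
In Python, from bench import sensors, eyes, ticket, arm gives the robot as it stands.
- The arm moves only by the shell command python3 -m pendant 'ROWS' [FORCE]. ROWS is JSON, a list of rows, each a list of 7 numbers: the shift along the tool's x, y, z each as a share of 0.02 m, from -1 to 1, then the turn, a rotation vector about the tool's x, y, z each as a share of 0.08 rad, from -1 to 1, then the closure, from 0 (fully open) to 1 (shut). In form: [[tx, ty, tz, ax, ay, az, hand], ...]. A call has 1 to 12 rows; each row shifts and turns the commanded pose from where the row before left it, along the tool's axes as they then stand; what a row does not reach is not made up. A row lasts 1/10 s, in which the tool goes at most 50 mm and 8.59 degrees, less where a joint would pass 70% of its speed; a pose out of reach is approached as far as the arm can. A call with a number of a shift or a turn outside -1 to 1 is refused whole. A call with a gripper value outside its range is refused whole. The fingers move at their own pace and stop on an object; FORCE is the grip in N (left out, the last holds). Time passes only in rows, so rows that do not move let the fingers close. It gives the time, the measured TCP pose, the force and the opening at its end, in the units of the state.
- sensors.read_state(): the state, without advancing time (a new reading comes with each control period).
- eyes.capture(name): name is "scene" or "top"; returns a dict with "image" (384x512x3 uint8, red, green, blue), "intrinsics" (3x3 intrinsics, pixels), "k1" (the pictures are not rectified: a ray, as slopes to the right and down, at radius r is drawn at 1 + k1 r^2 times it, then the intrinsics apply), "T" (4x4, takes a point from camera to world coordinates). Camera axes: x right, y up, looking along -z (the intrinsics and any distortion apply to the point x, -y, -z); pixel columns grow to the right and rows downward; lengths in m; the calibration is good to about 2 mm. A picture is of the moment at which its call begins. There is no depth.
- ticket.job_done(): hands the job in, once; it reports no verdict.
The state is a dict: "t": time; "qpos": joint angles; "dq": joint speeds; "effort": joint torques, N m; "ee_pos": TCP position; "orientation": TCP orientation; "wrist_force": force on the tool from outside, world axes, zero at the start; "torque": the same for the moment, N m; "width": finger opening in m.
Only numpy, scipy, OpenCV 4.12 (cv2) and the standard library are available. Lean on these libraries where they do the work, as an engineer would, in place of code of your own. Each camera call takes 0.05 s, during which the arm holds its last target.

TASK

Lift the upturned steel cup off the telescoping handle of the pot brush and stand it, still mouth-down, in the middle of the round rubber mat. Then squeeze the button in the side of the handle's grip, pull the grip straight up past the first stop to the second, fully out, and finish while holding it there with the button still squeezed in, because nothing catches the handle at the second stop and it sinks back when let go. Leave everything else on the counter where it is.

Things in the scene. Friction and masses are not known exactly. Their poses are not given: they have to be found in the camera images.
- cup_mid (a point): Steel cup, outer diameter 64 mm, 78 mm high, wall 2.5 mm, 120 g, at first mouth-down over the brush grip, rim resting on the collar (115 mm above the counter). This point is on its axis half-way up, 39 mm above its rim; z points up, to the closed end, while it is mouth-down. Lift it straight up by 70 mm or more to clear the grip (about 4 mm free all round inside). Grip it across its sides.
- mat: Round black rubber mat fixed on the counter, diameter 110 mm, 4 mm thick. Origin: centre of its underside, on the counter; z up.
- stand: Pot brush clamped bristles-down in a holder screwed to the counter: steel plate 120 x 120 mm, wooden brush head, upright outer tube of 32 mm diameter, at its top a grey collar of 80 mm diameter, upper face 115 mm above the counter. Fixed; carries the sliding grip and the button. Origin: centre of the plate's underside; z up along the handle, x to the button's side.
- grip (a point): Handle's axis at button height, 150 mm above the counter when home; rises with the grip. Axes as stand. The grip is a black block 32 mm wide along y, 60 mm high (29 mm below to 31 mm above this point); flat back at x = -20 mm, front at x = +14 mm, where the button stands out. To squeeze it, close the fingers along x at this height, one on the button, one on the back.
- button_face (a point): Centre of the outer face of the grey push button in the grip's front, 18 mm wide and 24 mm high; x points out of the grip. Not pressed, the face is 22 mm from the handle's axis (42 mm from the grip's back face); fully squeezed it is 16 mm from the axis, 36 mm from the back.
- button (a joint): How far the button is pressed in, m: 0 out, 0.006 fully in. Spring of 2 N (out) to 4.4 N (in). The catch is free once it is pressed 4.5 mm or more; not pressed, the catch blocks the grip in its home position and at the first stop.
- telescope (a joint): How far the grip is pulled up, m: 0 home, 0.05 first stop (the catch drops in there only if the button is let out), 0.10 second stop, a hard end with no catch. With the button in, pulling takes about 5 N at first and 7 N at the end (weight, return spring, rubbing); let go, the grip sinks back.
- lid_lifter: Bystander: steel rod lid lifter with cross handle, 230 mm long, 10 mm thick, lying flat along its x. Origin: about its middle, on the counter.
- spoon_rest: Bystander: white ceramic spoon rest, round dish of 104 mm, 16 mm high, with a flat tail 145 mm out along its x. Origin: centre of the dish's underside.
- scrubber: Bystander: round white plastic dish scrubber with a knob, 66 mm across, 60 mm high. Origin: centre of its underside.
- jar: Bystander: glass jar with steel cap, 68 mm across, 100 mm high. Origin: centre of its underside.

How it is judged:
By the outcome, as a careful person would: the job done as asked, in the order asked, and still so for the second after the job is handed in, while the arm keeps its last pose, push and grip.
It also fails if it takes over 58 s, if anything falls off the work surface, if the arm or the gripper's body presses on something with over 40 N, if the wrist force passes 120 N, or if a joint passes its speed limit or range.

## Working session

There is one attempt and no reset: what is moved stays moved. The work goes in short steps, Python scripts to look and compute and a shell command to move; the robot and the scene stay as the last step left them, time stands still between calls to the robot, and variables do not carry over. Pictures are saved under pics/ and viewed, and the job is handed in when it is done.

```bash
ls; mkdir -p pics
python3 - <<'E'
from bench import sensors, eyes, ticket, arm
import cv2
print(sensors.read_state()); print(arm.tcp_to_grasp)
for n in("scene","top"):
    c=eyes.capture(n); cv2.imwrite(f"pics/{n}0.png",c["image"][:,:,::-1]); print(c["intrinsics"],c["k1"],c["T"])
E
```

```text
pics
{'t': 0.0, 'qpos': array([ 1.18929547,  0.70707569, -0.02762973,  1.48498911,  0.02197479,
        0.95091072, -0.07550239]), 'dq': array([ 0.00015949, -0.00035325, -0.00069064,  0.00058289,  0.00017363,
        0.00130999, -0.00032407]), 'effort': array([ 1.63317632e-04, -8.83209014e+01,  1.23481181e+00, -2.36176997e+01,
        1.68698828e-02,  6.28652037e-03, -8.82785616e-05]), 'ee_pos': array([ 0.19157028, -0.54187036,  0.23084535]), 'orientation': array([ 3.14158637e+00,  1.08171147e-03, -1.23100291e+00]), 'wrist_force': array([ 0.27522925, -0.18605189,  0.45300923]), 'torque': array([-0.04209163,  0.04952508, -0.00227166]), 'width': 0.08553558474221938}
-0.0187
[[415.11974498   0.         252.41540382]
 [  0.         415.11974498 192.35036717]
 [  0.           0.           1.        ]] -0.11406045188724515 [[ 0.59059783 -0.59101749  0.54944747  1.19265027]
 [ 0.80696334  0.43431196 -0.40022904 -0.49203405]
 [-0.00208924  0.67975837  0.73343315  0.99167529]
 [ 0.          0.          0.          1.        ]]
[[444.2945744    0.         251.92659203]
 [  0.         444.2945744  191.6024542 ]
 [  0.           0.           1.        ]] 0.056814930464411974 [[-0.00834607  0.99794325 -0.06355802  0.47651595]
 [-0.99994919 -0.00796975  0.00617202 -0.01439209]
 [ 0.00565278  0.0636063   0.99795906  1.17001848]
 [ 0.          0.          0.          1.        ]]
```

View pics/scene0.png

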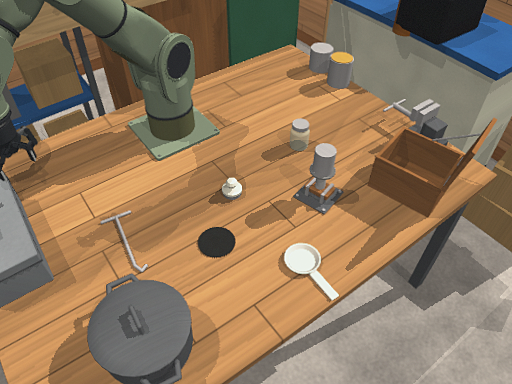

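View pics/top0.png

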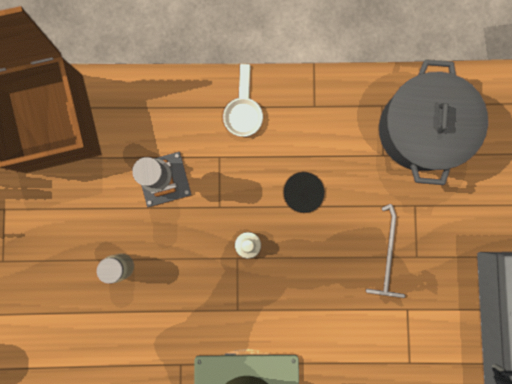

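Scene: the cup is on the stand at (325,160), the mat at (216,242). Top: the cup is at (150,172), the mat at (304,192), the plate around (166,180). Next come zoomed crops and measurements.

```bash
cat > h.py <<'E'
import numpy as np, cv2
from bench import sensors, eyes, arm
def cap(n,save=None,crop=None,z=1):
    c=eyes.capture(n); im=np.ascontiguousarray(c["image"][:,:,::-1])
    if save:
        o=im
        if crop: x0,y0,x1,y1=crop; o=cv2.resize(im[y0:y1,x0:x1],None,fx=z,fy=z,interpolation=cv2.INTER_CUBIC)
        cv2.imwrite("pics/"+save,o)
    c["bgr"]=im; return c
def ray(c,u,v):
    K=c["intrinsics"]; d=np.array([(u-K[0,2])/K[0,0],(v-K[1,2])/K[1,1]]); s=d.copy()
    for _ in range(30): s=d/(1+c["k1"]*(s@s))
    w=c["T"][:3,:3]@np.array([s[0],-s[1],-1.]); return c["T"][:3,3],w/np.linalg.norm(w)
def onz(c,u,v,z):
    o,d=ray(c,u,v); return o+d*(z-o[2])/d[2]
def proj(c,p):
    q=c["T"][:3,:3].T@(np.asarray(p,float)-c["T"][:3,3]); s=np.array([q[0]/-q[2],-q[1]/-q[2]])
    s=s*(1+c["k1"]*(s@s)); K=c["intrinsics"]; return np.array([K[0,0]*s[0]+K[0,2],K[1,1]*s[1]+K[1,2]])
def two(c1,p1,c2,p2):
    o1,d1=ray(c1,*p1);o2,d2=ray(c2,*p2)
    A=np.stack([d1,-d2],1);t=np.linalg.lstsq(A,o2-o1,rcond=None)[0]
    a,b=o1+d1*t[0],o2+d2*t[1]; return (a+b)/2,np.linalg.norm(a-b)
E
python3 - <<'E'
from h import *
s=cap("scene","s1.png",(270,120,370,220),6); t=cap("top","t1.png",(110,130,210,220),6)
for c,n,sd in((s,"s",(216,242)),(t,"t",(304,192))):
    m=(c["bgr"].max(2)<45).astype(np.uint8)
    k,l,st,ce=cv2.connectedComponentsWithStats(m); i=l[sd[1],sd[0]]
    cn=max(cv2.findContours((l==i).astype(np.uint8),0,1)[0],key=len)
    P=np.array([onz(c,*p[0],.004)[:2] for p in cn]); (x,y),r=cv2.minEnclosingCircle(P.astype(np.float32))
    print(n,st[i],P.mean(0),x,y,r)
E
```

```text
s [     0      0    512    384 192394] [0.10126744 0.19757968] -0.40520909428596497 0.6969829797744751 1.8132123947143555
t [303 192   3   2   4] [ 0.54758716 -0.15796918] 0.5473195910453796 -0.15849018096923828 0.003029288724064827
```

View pics/s1.png

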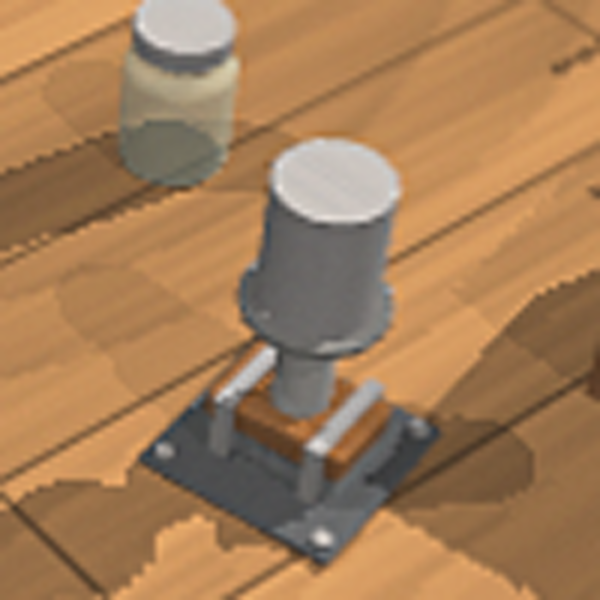

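View pics/t1.png

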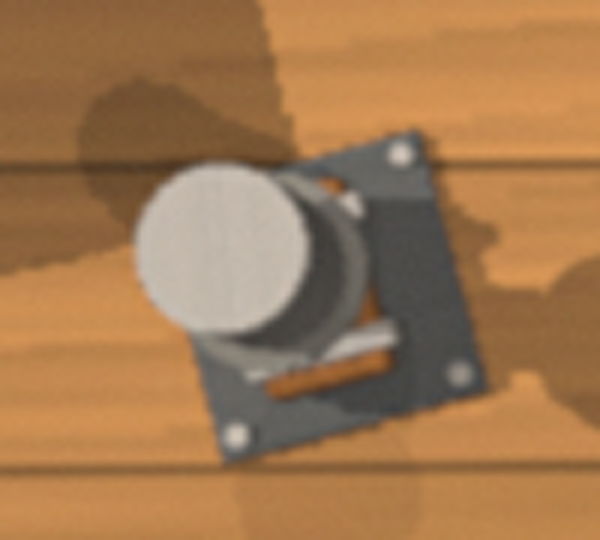

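The crops show the plate corners at top-crop (412,130), (490,390), (222,462) and scene-crop (140,460), (320,565), (438,432). The cup's top is centred at top-crop (222,248) and scene-crop (336,181).

Run:
```python
from h import *
s=cap("scene"); t=cap("top")
for c,n,(a,b) in((s,"s",(216,242)),(t,"t",(304,192))):
    print(c["bgr"][b,a])
    R=c["bgr"][b-28:b+28,a-28:a+28]; m=(R.max(2)<60).astype(np.uint8)
    cn=max(cv2.findContours(m,0,1)[0],key=len)
    P=np.array([onz(c,p[0][0]+a-28,p[0][1]+b-28,.004)[:2] for p in cn]); M=cv2.moments(P.astype(np.float32)); (x,y),r=cv2.minEnclosingCircle(P.astype(np.float32))
    print(n,len(cn),M['m10']/M['m00'],M['m01']/M['m00'],x,y,r)
    e=cv2.fitEllipse(cn); print(e, onz(c,e[0][0]+a-28,e[0][1]+b-28,.004))
ct=(110+222/6-.4,130+248/6-.4); cs=(270+336/6-.4,120+181/6-.4)
print("cup", onz(t,*ct,.193),onz(s,*cs,.193),two(s,cs,t,ct))
for pt in((412,130),(490,390),(222,462)): print("top corner",onz(t,110+pt[0]/6-.4,130+pt[1]/6-.4,.005))
for pt in((140,460),(320,565),(438,432)): print("sc corner",onz(s,270+pt[0]/6-.4,120+pt[1]/6-.4,.005))
# others approx
for n,p,z in(("scrub",(248,245),.06),("jar",(112,270),.1),("rest",(243,118),.016),("hookend",(390,208),.01),("cross",(386,294),.01)): print(n,onz(t,*p,z))
```

```text
[47 49 51]
s 96 0.5477477679430724 -0.15440235706159297 0.5476087331771851 -0.15439735352993011 0.054545074701309204
((28.121112823486328, 27.742374420166016), (28.79225730895996, 36.047149658203125), 82.6012191772461) [ 0.54896265 -0.15522888  0.004     ]
[39 45 45]
t 111 0.5486376131180405 -0.15749789996918206 0.5487074255943298 -0.158010795712471 0.05240091308951378
((27.62759780883789, 28.055265426635742), (38.4056282043457, 38.81619644165039), 132.98658752441406) [ 0.54849875 -0.15753071  0.004     ]
cup [0.58615038 0.21088442 0.193     ] [0.584087   0.21544279 0.193     ] (array([0.58644647, 0.21100305, 0.19670315]), np.float64(0.002336994761296031))
top corner [0.65875978 0.17160345 0.005     ]
top corner [0.54410958 0.13749233 0.005     ]
top corner [0.51368779 0.25362501 0.005     ]
sc corner [0.54448597 0.14122623 0.005     ]
sc corner [0.65612264 0.1691675  0.005     ]
sc corner [0.62499385 0.28541068 0.005     ]
scrub [ 0.41447508 -0.01040177  0.06      ]
jar [0.36151069 0.31149003 0.1       ]
rest [7.43866958e-01 2.95284065e-04 1.60000000e-02]
hookend [ 0.50480245 -0.3802516   0.01      ]
cross [ 0.28475042 -0.36290918  0.01      ]
```

The stand centre is about (0.5855, 0.2125), with yaw about 15° (mod 90°). The mat centre is about (0.5485, -0.156). I'll transit now and use a helper to work out the moves.

```bash
cat >> h.py <<'E'
from scipy.spatial.transform import Rotation as Ro
def need(p,yaw=None,p0=None):
    s=sensors.read_state(); R=Ro.from_euler('xyz',s["orientation"]); p0=s["ee_pos"] if p0 is None else p0
    d=R.as_matrix().T@(np.array(p)-p0)/.02
    r=np.zeros(3) if yaw is None else (R.inv()*Ro.from_euler('xyz',[np.pi,0,yaw])).as_rotvec()/.08
    print("t",round(s["t"],2),"shift units",d.round(2),"turn units",r.round(2),"min rows",int(np.ceil(max(abs(d).max(),abs(r).max()))))
E
python3 - <<'E'
from h import *
need((.43,-.15,.26)); need((.5855,.2125,.26),-1.31,np.array((.43,-.15,.26)))
E
```

```text
t 0.3 shift units [-14.51 -17.77  -1.44] turn units [0. 0. 0.] min rows 18
t 0.3 shift units [-1.450e+01 -1.337e+01  1.000e-02] turn units [0.   0.01 0.99] min rows 15
```

```bash
python3 -m pendant '[[-0.4,-0.5,-0.1,0,0,0,0],[-0.8,-0.98,-0.1,0,0,0,0],[-0.8,-0.98,-0.1,0,0,0,0],[-0.8,-0.98,-0.1,0,0,0,0],[-0.8,-0.98,-0.1,0,0,0,0],[-0.8,-0.98,-0.1,0,0,0,0],[-0.8,-0.98,-0.1,0,0,0,0],[-0.8,-0.98,-0.1,0,0,0,0],[-0.8,-0.98,-0.1,0,0,0,0]]' 60; python3 -m pendant '[[-0.8,-0.98,-0.1,0,0,0,0],[-0.8,-0.98,-0.1,0,0,0,0],[-0.8,-0.98,-0.1,0,0,0,0],[-0.8,-0.98,-0.1,0,0,0,0],[-0.8,-0.98,-0.1,0,0,0,0],[-0.8,-0.98,-0.1,0,0,0,0],[-0.8,-0.98,-0.1,0,0,0,0],[-0.8,-0.98,0,0,0,0,0],[-0.8,-0.98,0,0,0,0,0]]'; python3 -c "
from h import *
need((.5855,.2125,.26),-1.31)"
```

```text
t: 1.2
ee_pos: [0.3042, -0.3565, 0.2496]
orientation: [-3.141, 0.0, -1.231]
wrist_force: [-0.2, -0.3, 0.7]
width: 0.0855
t: 2.1
ee_pos: [0.4221, -0.1619, 0.2635]
orientation: [-3.141, 0.0, -1.231]
wrist_force: [-0.2, -0.3, -0.6]
width: 0.0853
t 2.1 shift units [-14.92 -13.95   0.18] turn units [-0.    0.    0.99] min rows 15
```

```bash
python3 -m pendant '[[-0.95,-0.9,0,0,0,0.1,0],[-0.95,-0.9,0,0,0,0.1,0],[-0.95,-0.9,0,0,0,0.1,0],[-0.95,-0.9,0,0,0,0.1,0],[-0.95,-0.9,0,0,0,0.1,0],[-0.95,-0.9,0,0,0,0.1,0],[-0.95,-0.9,0,0,0,0.1,0],[-0.95,-0.9,0,0,0,0.1,0],[-0.95,-0.9,0,0,0,0.1,0]]'; python3 -m pendant '[[-0.95,-0.9,0,0,0,0.1,0],[-0.95,-0.9,0,0,0,0,0],[-0.95,-0.9,0,0,0,0,0],[-0.95,-0.9,0,0,0,0,0],[-0.6,-0.6,0,0,0,0,0],[0,0,0,0,0,0,0],[0,0,0,0,0,0,0]]'; python3 -c "
from h import *
need((.5855,.2125,.26),-1.31);need((.5855,.2125,.146),-1.31)
cap('scene','s2.png',(240,60,400,220),4);cap('top','t2.png',(90,100,230,240),4)"
```

```text
t: 3.0
ee_pos: [0.5242, 0.0501, 0.2635]
orientation: [-3.142, 0.0, -1.303]
wrist_force: [0.5, -0.5, 0.2]
width: 0.0857
t: 3.7
ee_pos: [0.5822, 0.1552, 0.2633]
orientation: [3.141, -0.0, -1.311]
wrist_force: [-0.1, -0.9, -0.4]
width: 0.0855
t 3.7 shift units [-2.73 -0.9   0.16] turn units [ 0.01 -0.   -0.01] min rows 3
t 3.7 shift units [-2.73 -0.9   5.86] turn units [ 0.01 -0.   -0.01] min rows 6
```

View pics/s2.png

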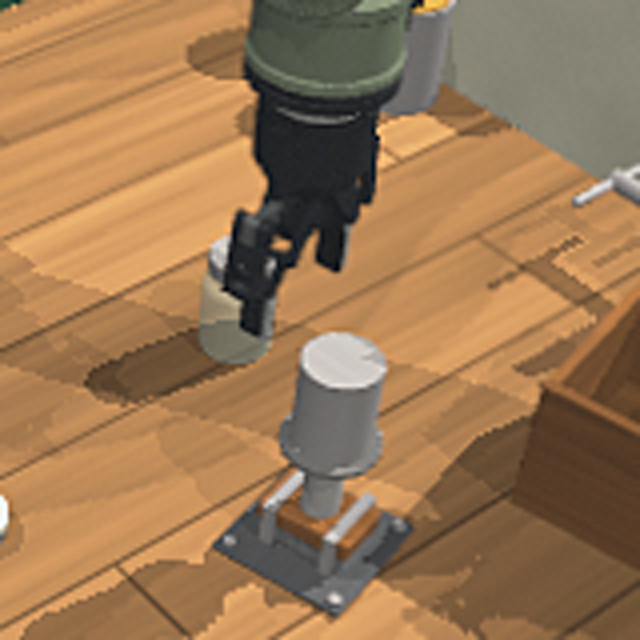

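View pics/t2.png

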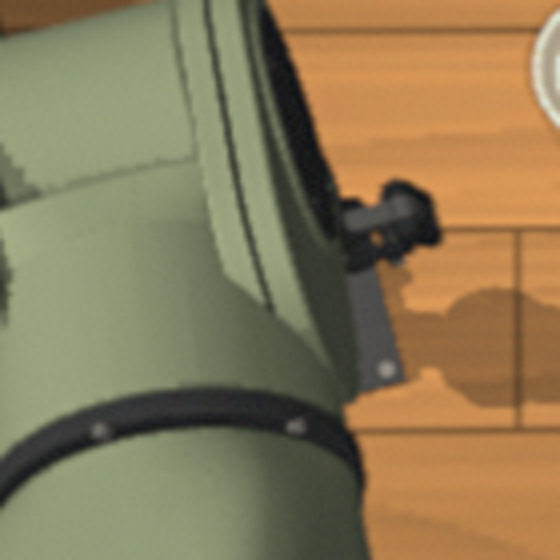

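The scene view shows open fingers above and left of the cup, well clear. The arm hides the cup in the top view. I'll move over the cup.

```bash
python3 -m pendant '[[-0.9,-0.3,0,0,0,0,0],[-0.9,-0.3,0,0,0,0,0],[-0.9,-0.3,0,0,0,0,0],[0,0,0,0,0,0,0],[0,0,0,0,0,0,0]]'; python3 -c "
from h import *
need((.5857,.212,.146),-1.31)
c=cap('scene','s3.png',(250,60,400,220),4)"
```

```text
t: 4.3
ee_pos: [0.5861, 0.2126, 0.2632]
orientation: [3.141, 0.0, -1.31]
wrist_force: [-0.1, -0.1, 0.2]
width: 0.0855
t 4.3 shift units [0.02 0.03 5.86] turn units [ 0.  0. -0.] min rows 6
```

View pics/s3.png

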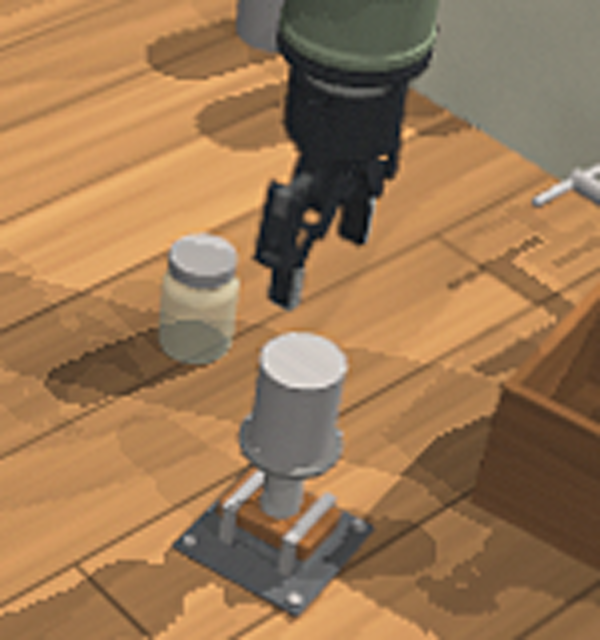

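```bash
python3 -m pendant '[[0,0,0.7,0,0,0,0],[0,0,0.7,0,0,0,0],[0,0,0.7,0,0,0,0],[0,0,0.4,0,0,0,0],[0,0,0.3,0,0,0,0],[0,0,0.3,0,0,0,0],[0,0,0,0,0,0,0]]'; python3 -c "
from h import *
need((.5857,.212,.146),-1.31)
c=cap('scene','s4.png',(250,60,400,220),4)"
```

```text
t: 5.05
ee_pos: [0.5863, 0.2117, 0.2009]
orientation: [3.141, -0.0, -1.311]
wrist_force: [0.1, -1.5, -0.2]
width: 0.0851
t 5.05 shift units [-0.02  0.02  2.75] turn units [ 0.01 -0.   -0.01] min rows 3
```

View pics/s4.png

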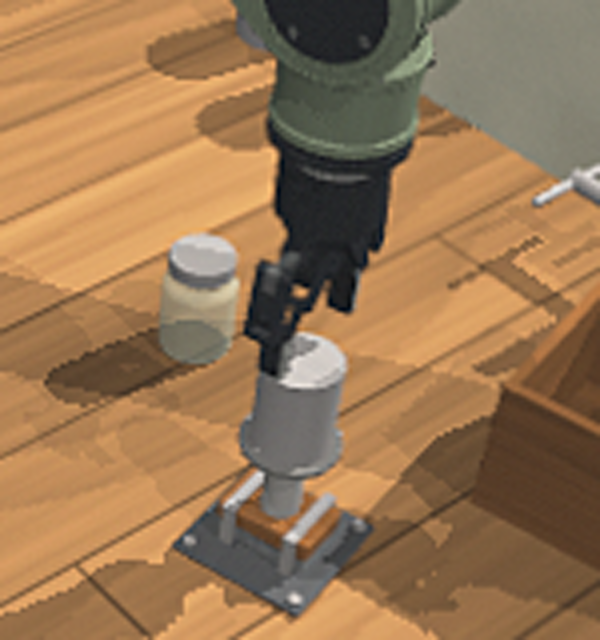

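```bash
python3 -c "
from h import *
c=cap('scene')
for z in (.201,.214):
  for k in (.05,-.05): print(z,k,((proj(c,(.5863+.258*k,.2117-.966*k,z))-[250,60])*4).round())
"
```

```text
0.201 0.05 [265. 391.]
0.201 -0.05 [338. 320.]
0.214 0.05 [267. 377.]
0.214 -0.05 [340. 306.]
```

The fingers project where expected and straddle the cup, with open tips 13 mm back as specified. I'll go down to z=0.138 and grip.

```bash
python3 -m pendant '[[0,0,0.6,0,0,0,0],[0,0,0.8,0,0,0,0],[0,0,0.8,0,0,0,0],[0,0,0.6,0,0,0,0],[0,0,0.3,0,0,0,0],[0,0,0,0,0,0,0]]'; python3 -m pendant '[[0,0,0,0,0,0,0.2],[0,0,0,0,0,0,0.4],[0,0,0,0,0,0,0.6],[0,0,0,0,0,0,0.6],[0,0,0,0,0,0,0.6]]' 40;  python3 -c "
from h import *
c=cap('scene','s5.png',(250,60,400,220),4)"
```

```text
t: 5.75
ee_pos: [0.5862, 0.2117, 0.1387]
orientation: [3.141, -0.0, -1.311]
wrist_force: [0.9, -0.6, 0.3]
width: 0.0851
t: 6.25
ee_pos: [0.5868, 0.212, 0.1403]
orientation: [-3.14, 0.0, -1.311]
wrist_force: [-1.3, 0.6, 6.7]
width: 0.0633
```

View pics/s5.png

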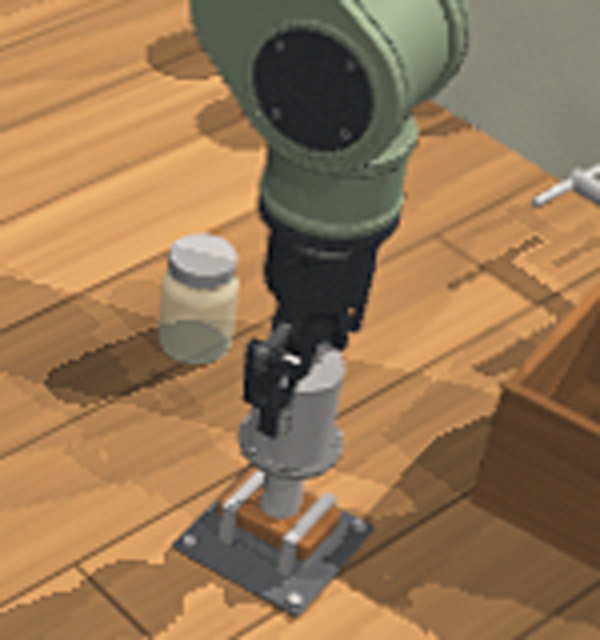

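Gripped at 63 mm with low forces. With the rim at 0.115 and ee_z at 0.140, the rim is ee minus 0.025. I'll lift straight up about 95 mm.

```bash
python3 -m pendant '[[0,0,-0.2,0,0,0,0.6],[0,0,-0.5,0,0,0,0.6],[0,0,-0.5,0,0,0,0.6],[0,0,-0.6,0,0,0,0.6],[0,0,-0.6,0,0,0,0.6],[0,0,-0.6,0,0,0,0.6],[0,0,-0.6,0,0,0,0.6],[0,0,-0.6,0,0,0,0.6],[0,0,-0.6,0,0,0,0.6],[0,0,-0.4,0,0,0,0.6],[0,0,0,0,0,0,0.6]]';  python3 -c "
from h import *
c=cap('scene','s6.png',(250,60,400,220),4);cap('top','t6.png')"
```

```text
t: 7.4
ee_pos: [0.5867, 0.2119, 0.2444]
orientation: [-3.14, 0.0, -1.311]
wrist_force: [-0.1, -0.1, -1.1]
width: 0.0628
```

View pics/s6.png

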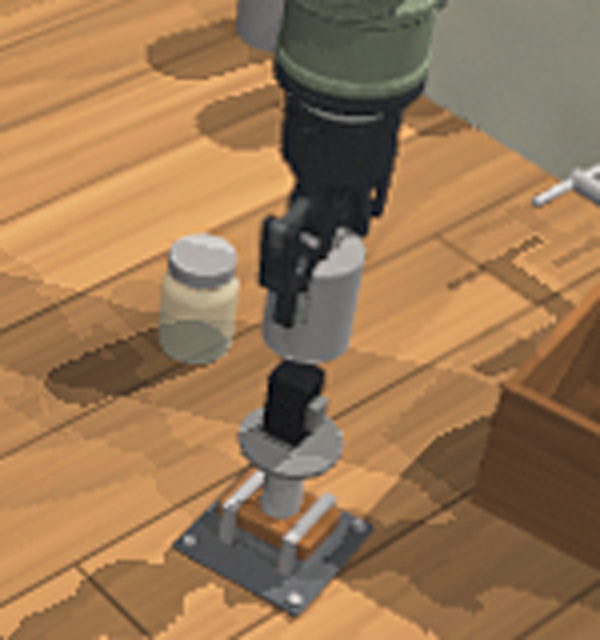

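Now the grip and its button are visible: the black block is at crop (293,400), with the button protruding to the lower right at (316,410). That fits the stand's x at about +15°. The cup is clear, so I'll go to the mat.

Run:
```python
from h import *
need((.5485,-.156,.2444),-1.31)
```

```text
t 7.5 shift units [17.29  6.55 -0.07] turn units [ 0.    0.   -0.01] min rows 18
```

```bash
python3 -m pendant '[[0.4,0.15,0,0,0,0,0.6],[0.8,0.3,0,0,0,0,0.6],[0.9,0.34,0,0,0,0,0.6],[0.9,0.34,0,0,0,0,0.6],[0.9,0.34,0,0,0,0,0.6],[0.9,0.34,0,0,0,0,0.6],[0.9,0.34,0,0,0,0,0.6],[0.9,0.34,0,0,0,0,0.6],[0.9,0.34,0,0,0,0,0.6],[0.9,0.34,0,0,0,0,0.6]]';python3 -m pendant '[[0.9,0.34,0.4,0,0,0,0.6],[0.9,0.34,0.6,0,0,0,0.6],[0.9,0.34,0.6,0,0,0,0.6],[0.9,0.34,0.6,0,0,0,0.6],[0.9,0.34,0.6,0,0,0,0.6],[0.9,0.34,0.6,0,0,0,0.6],[0.9,0.34,0.6,0,0,0,0.6],[0.9,0.34,0.6,0,0,0,0.6],[0.9,0.35,0.6,0,0,0,0.6],[0.8,0.3,0.5,0,0,0,0.6],[0,0,0,0,0,0,0.6],[0,0,0,0,0,0,0.6]]';  python3 -c "
from h import *
need((.5485,-.156,.05),-1.31)
c=cap('scene','s7.png',(136,140,296,280),5);cap('top','t7.png')"
```

```text
t: 8.5
ee_pos: [0.5677, 0.031, 0.2433]
orientation: [3.141, -0.0, -1.312]
wrist_force: [0.2, 0.3, -1.4]
width: 0.0632
t: 9.7
ee_pos: [0.5482, -0.1569, 0.1293]
orientation: [3.141, 0.0, -1.312]
wrist_force: [0.8, 0.1, -0.4]
width: 0.0627
t 9.7 shift units [-0.04 -0.03  3.97] turn units [ 0.    0.   -0.03] min rows 4
```

View pics/s7.png

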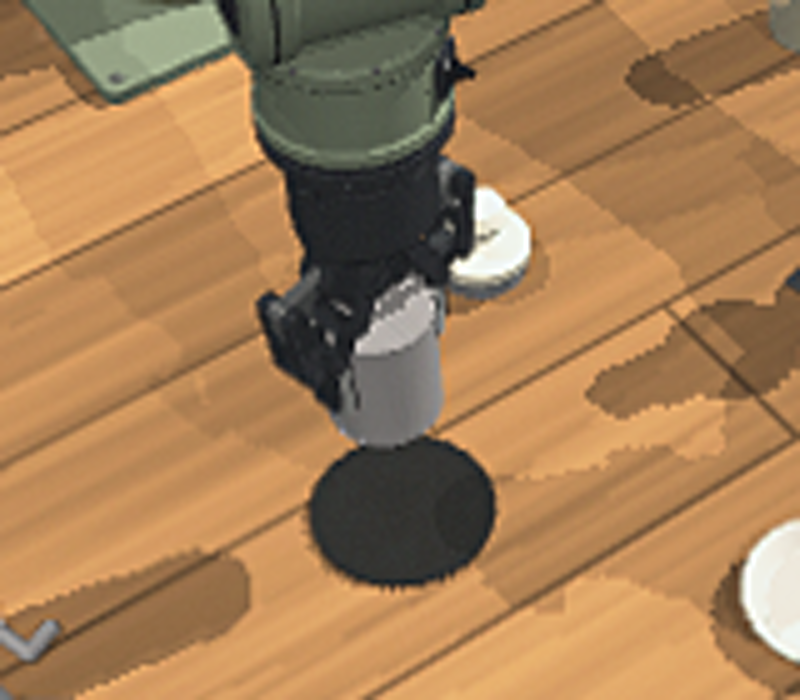

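View pics/t7.png

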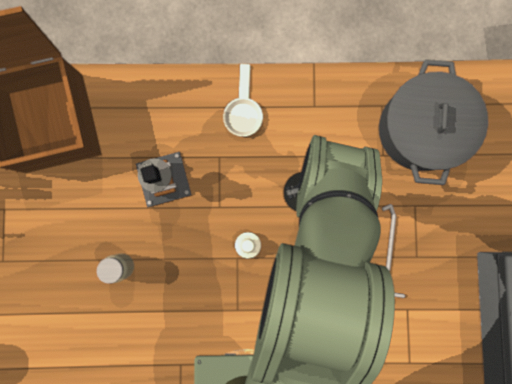

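Scene shows the cup above the mat's centre column. I'll lower it and compare silhouettes before contact.

```bash
python3 -m pendant '[[0,0,0.5,0,0,0,0.6],[0,0,0.7,0,0,0,0.6],[0,0,0.7,0,0,0,0.6],[0,0,0.7,0,0,0,0.6],[0,0,0.7,0,0,0,0.6],[0,0,0.6,0,0,0,0.6],[0,0,0,0,0,0,0.6]]'
python3 - <<'E'
from h import *
s=sensors.read_state(); print(s["ee_pos"])
c=cap('scene','s8.png',(136,180,296,290),5)
e=s["ee_pos"]; zr=e[2]-.025
a=np.linspace(0,2*np.pi,200)
for nm,z in(("rim",zr),("top",zr+.078)):
    P=np.array([proj(c,(e[0]+.032*np.cos(t),e[1]+.032*np.sin(t),z)) for t in a]); P=(P-[136,180])*5
    print(nm,P.min(0).round(),P.max(0).round())
P=np.array([proj(c,(.5485+.055*np.cos(t),-.156+.055*np.sin(t),.004)) for t in a]); P=(P-[136,180])*5
print("mat",P.min(0).round(),P.max(0).round())
E
```

```text
t: 10.5
ee_pos: [0.5481, -0.1559, 0.0497]
orientation: [3.14, 0.001, -1.311]
wrist_force: [0.5, 0.0, -0.6]
width: 0.0631
[ 0.54814018 -0.15590989  0.0496607 ]
rim [341. 243.] [452. 333.]
top [329. 158.] [445. 249.]
mat [305. 235.] [493. 387.]
```

View pics/s8.png

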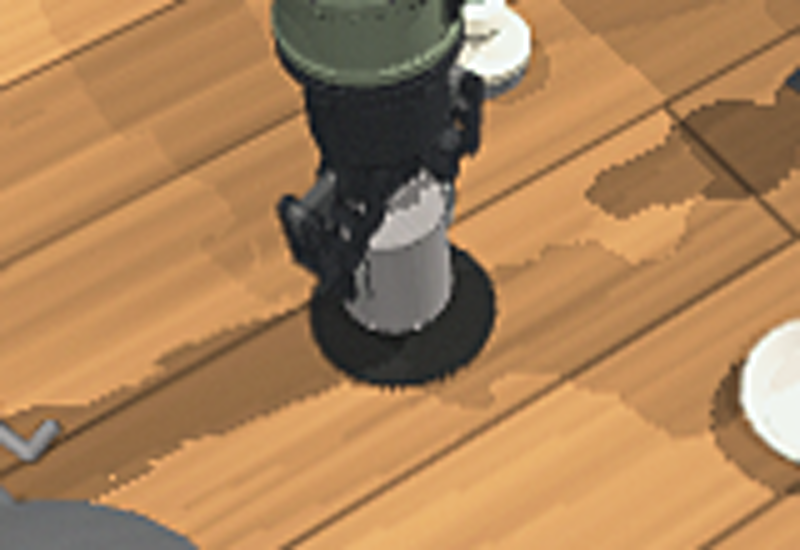

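The silhouette matches the prediction (rim bottom y=333, right edge x=452), and the mat sits about 1 mm further right. I'll lower it to contact.

```bash
python3 -m pendant '[[-0.05,0,0.3,0,0,0,0.6],[0,0,0.3,0,0,0,0.6],[0,0,0.2,0,0,0,0.6],[0,0,0.1,0,0,0,0.6],[0,0,0.05,0,0,0,0.6],[0,0,0,0,0,0,0.6]]'
```

```text
t: 11.15
ee_pos: [0.5486, -0.1552, 0.0323]
orientation: [-3.142, 0.0, -1.311]
wrist_force: [-0.1, 0.2, -1.5]
width: 0.063
```

```bash
python3 -m pendant '[[0,0,0.1,0,0,0,0.6],[0,0,0,0,0,0,0.6]]'; python3 -m pendant '[[0,0,0.05,0,0,0,0.6],[0,0,0,0,0,0,0.6]]'
```

```text
t: 11.35
ee_pos: [0.5486, -0.1552, 0.0302]
orientation: [3.142, 0.0, -1.311]
wrist_force: [1.4, 0.0, -1.3]
width: 0.0629
t: 11.55
ee_pos: [0.5486, -0.1552, 0.0294]
orientation: [-3.141, 0.0, -1.311]
wrist_force: [-0.4, -0.7, -0.7]
width: 0.0627
```

```bash
python3 -m pendant '[[0,0,0.05,0,0,0,0.6],[0,0,0,0,0,0,0.6]]'; python3 -m pendant '[[0,0,0.05,0,0,0,0.6],[0,0,0,0,0,0,0.6]]'
```

```text
t: 11.75
ee_pos: [0.5486, -0.1552, 0.0292]
orientation: [-3.141, -0.0, -1.311]
wrist_force: [-5.6, 1.7, 20.6]
width: 0.0624
t: 11.95
ee_pos: [0.5488, -0.1553, 0.0291]
orientation: [-3.141, -0.0, -1.311]
wrist_force: [-10.0, 3.3, 40.5]
width: 0.063
```

It has touched down at 0.0292. I'll unload, then release.

```bash
python3 -m pendant '[[0,0,-0.08,0,0,0,0.6],[0,0,0,0,0,0,0.5],[0,0,0,0,0,0,0.3],[0,0,0,0,0,0,0],[0,0,0,0,0,0,0],[0,0,0,0,0,0,0]]' 20; python3 -c "
from h import *
c=cap('scene','s9.png',(136,180,296,290),5)"
```

```text
t: 12.55
ee_pos: [0.5485, -0.1552, 0.0287]
orientation: [3.141, 0.0, -1.311]
wrist_force: [0.3, 0.3, 0.3]
width: 0.0854
```

View pics/s9.png

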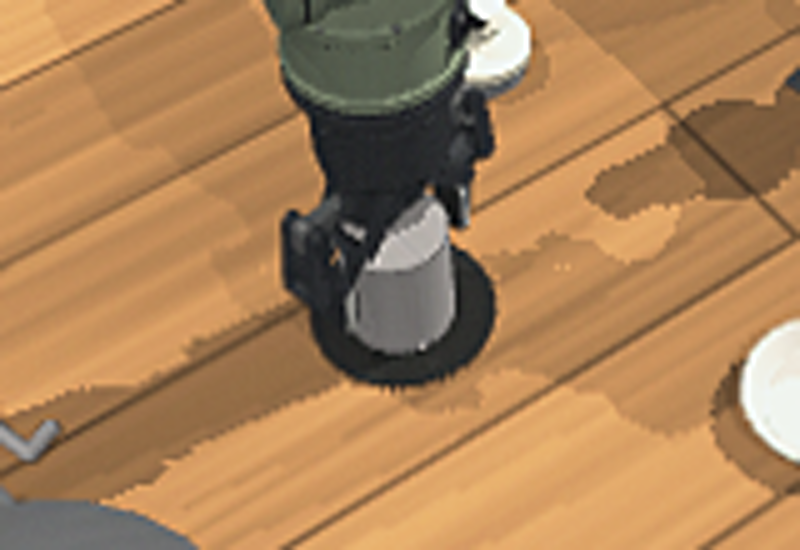

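The cup stands upright and centred: rim x 347–456, mat x 311–496. I'll rise and photograph the grip.

```bash
python3 -m pendant '[[0,0,-0.3,0,0,0,0],[0,0,-0.7,0,0,0,0],[0,0,-0.9,0,0,0,0],[0,0,-1,0,0,0,0],[0,0,-1,0,0,0,0],[0,0,-1,0,0,0,0],[0,0,-1,0,0,0,0],[0,0,-1,0,0,0,0],[0,0,-1,0,0,0,0],[0,0,-1,0,0,0,0],[0,0,-1,0,0,0,0],[0,0,-0.9,0,0,0,0]]'; python3 -c "
from h import *
c=cap('scene','s10.png',(280,130,360,220),7);cap('top','t10.png',(125,140,205,210),8);cap('scene','s10f.png')
print(sensors.read_state()['qpos'].round(3))"
```

```text
t: 13.8
ee_pos: [0.5484, -0.1552, 0.2472]
orientation: [-3.14, -0.001, -1.311]
wrist_force: [0.4, 0.8, 0.0]
width: 0.0853
[ 0.207  0.682  0.025  1.482 -0.019  0.975 -1.074]
```

View pics/s10.png

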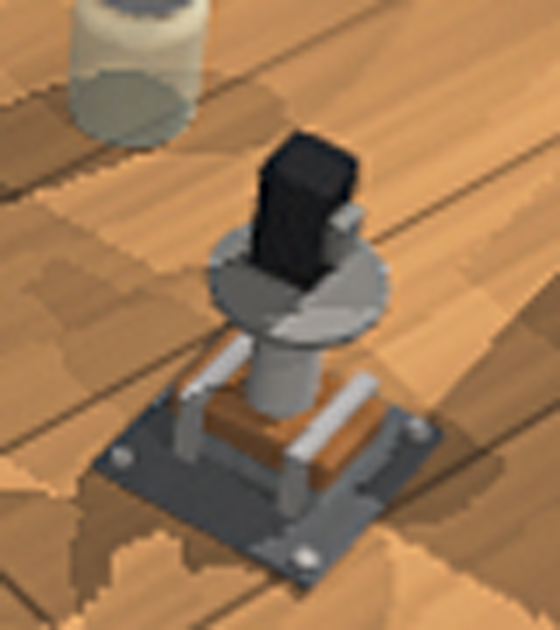

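View pics/t10.png

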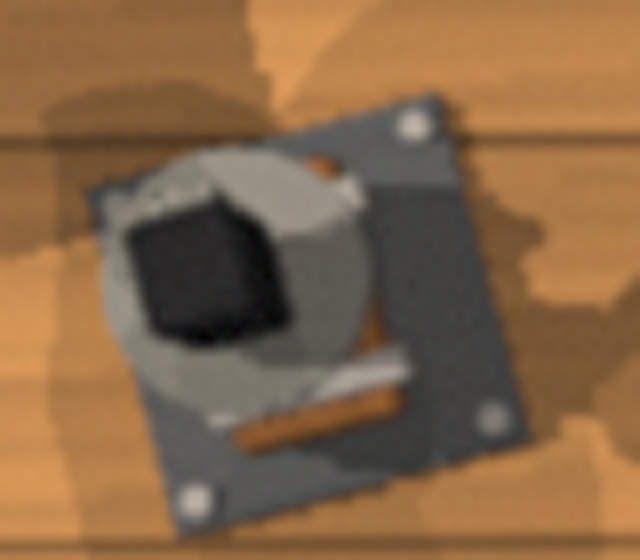

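View pics/s10f.png

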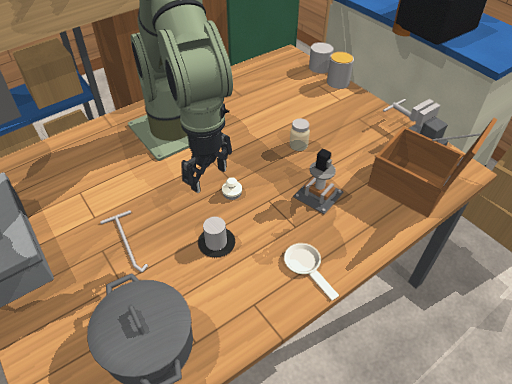

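Run:
```python
from h import *
s=cap('scene');t=cap('top')
cp=(125+238/8-.4,140+285/8-.4); print("collar top",onz(t,*cp,.115))
cs=(280+299/7-.4,130+284/7-.4); print("collar sc",onz(s,*cs,.115), two(s,cs,t,cp))
o=np.array([.5858,.2122])
for deg in(15,105,-75,195):
    a=np.radians(deg);X=np.array([np.cos(a),np.sin(a)])
    p=np.r_[o+.022*X,.15]
    print(deg,"scene",((proj(s,p)-[280,130])*7).round(),"top",((proj(t,p)-[125,140])*8).round())
a=np.radians(15);X=np.array([np.cos(a),np.sin(a)]);Y=np.array([-X[1],X[0]])
for x,y in((-.02,-.016),(-.02,.016),(.014,.016),(.014,-.016)):
    p=np.r_[o+x*X+y*Y,.181]; print("blk",x,y,((proj(s,p)-[280,130])*7).round(),((proj(t,p)-[125,140])*8).round())
need((.5858-.003*.966+0,.2122,.25),.262)
```

```text
collar top [0.58453991 0.21053925 0.115     ]
collar sc [0.58752956 0.2118384  0.115     ] (array([0.58557533, 0.21210439, 0.11301716]), np.float64(0.002753594382187632))
15 scene [348. 242.] top [183. 192.]
105 scene [331. 192.] top [128. 285.]
-75 scene [276. 247.] top [277. 245.]
195 scene [260. 198.] top [222. 339.]
blk -0.02 -0.016 [252. 165.] [252. 307.]
blk -0.02 0.016 [293. 126.] [140. 338.]
blk 0.014 0.016 [361. 159.] [109. 220.]
blk 0.014 -0.016 [321. 200.] [221. 190.]
t 14.05 shift units [-17.31  -6.39  -0.25] turn units [ -0.     0.   -19.66] min rows 20
```

Both views confirm the button at yaw about 15° (observed scene (345,228), top about (165,198)); only the 15° hypothesis fits. I'll rotate the wrist by +1.57 rad so the jaws line up with the stand's x.

```bash
python3 -m pendant '[[0,0,-0.1,0,0,-0.98,0],[0,0,-0.1,0,0,-0.98,0],[0,0,-0.1,0,0,-0.98,0],[0,0,-0.1,0,0,-0.98,0],[0,0,-0.1,0,0,-0.98,0],[0,0,-0.1,0,0,-0.98,0],[0,0,-0.1,0,0,-0.98,0],[0,0,-0.1,0,0,-0.98,0],[0,0,-0.1,0,0,-0.98,0],[0,0,-0.1,0,0,-0.98,0]]';python3 -m pendant '[[0,0,0,0,0,-0.98,0],[0,0,0,0,0,-0.98,0],[0,0,0,0,0,-0.98,0],[0,0,0,0,0,-0.98,0],[0,0,0,0,0,-0.98,0],[0,0,0,0,0,-0.98,0],[0,0,0,0,0,-0.98,0],[0,0,0,0,0,-0.98,0],[0,0,0,0,0,-0.98,0],[0,0,0,0,0,-0.98,0],[0,0,0,0,0,0,0]]'; python3 -c "
from h import *
need((.584,.2117,.265),.262)"
```

```text
t: 15.05
ee_pos: [0.5483, -0.1552, 0.2645]
orientation: [3.141, 0.001, -0.524]
wrist_force: [-0.2, -0.0, 0.7]
width: 0.0853
t: 16.15
ee_pos: [0.5483, -0.1553, 0.2644]
orientation: [-3.141, 0.001, 0.258]
wrist_force: [-0.2, -0.8, -0.3]
width: 0.0854
t 16.15 shift units [  6.42 -17.28  -0.02] turn units [-0.01  0.01 -0.04] min rows 18
```

```bash
python3 -m pendant '[[0.15,-0.4,0,0,0,0,0],[0.3,-0.8,0,0,0,0,0],[0.34,-0.92,0,0,0,0,0],[0.34,-0.92,0,0,0,0,0],[0.34,-0.92,0,0,0,0,0],[0.34,-0.92,0,0,0,0,0],[0.34,-0.92,0,0,0,0,0],[0.34,-0.92,0,0,0,0,0],[0.34,-0.92,0,0,0,0,0],[0.34,-0.92,0,0,0,0,0]]';python3 -m pendant '[[0.34,-0.92,0,0,0,0,0],[0.34,-0.92,0,0,0,0,0],[0.34,-0.92,0,0,0,0,0],[0.34,-0.92,0,0,0,0,0],[0.34,-0.92,0,0,0,0,0],[0.34,-0.92,0,0,0,0,0],[0.34,-0.92,0,0,0,0,0],[0.34,-0.92,0,0,0,0,0],[0.34,-0.92,0,0,0,0,0],[0.2,-0.5,0,0,0,0,0],[0,0,0,0,0,0,0],[0,0,0,0,0,0,0]]'; python3 -c "
from h import *
need((.584,.2117,.21),.262)"
```

```text
t: 17.15
ee_pos: [0.5662, 0.028, 0.2648]
orientation: [-3.141, 0.0, 0.255]
wrist_force: [0.3, -1.0, 0.0]
width: 0.0851
t: 18.35
ee_pos: [0.5848, 0.2123, 0.2648]
orientation: [3.141, 0.0, 0.256]
wrist_force: [-0.2, -0.9, -0.2]
width: 0.0856
t 18.35 shift units [-0.04  0.02  2.74] turn units [ 0.01  0.   -0.07] min rows 3
```

```bash
python3 -m pendant '[[-0.05,0,0.6,0,0,0,0],[0,0,0.9,0,0,0,0],[0,0,0.9,0,0,0,0],[0,0,0.6,0,0,0,0],[0,0,0.3,0,0,0,0],[0,0,0,0,0,0,0]]'; python3 -c "
from h import *
need((.584,.2117,.128),.262)
cap('scene','s11.png',(260,100,380,220),5)"
```

```text
t: 18.95
ee_pos: [0.5838, 0.2122, 0.1987]
orientation: [3.142, 0.001, 0.256]
wrist_force: [-0.4, 0.0, 0.1]
width: 0.0857
t 18.95 shift units [0.   0.03 3.53] turn units [ 0.    0.01 -0.07] min rows 4
```

View pics/s11.png

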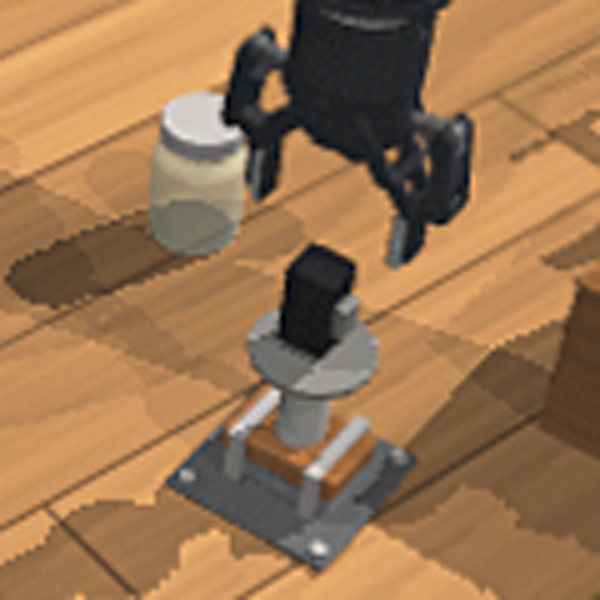

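The fingers straddle the block with the right jaw on the button side. I'll descend to button height.

```bash
python3 -m pendant '[[0,0,0.5,0,0,0,0],[0,0,0.7,0,0,0,0],[0,0,0.7,0,0,0,0],[0,0,0.7,0,0,0,0],[0,0,0.5,0,0,0,0],[0,0,0.4,0,0,0,0],[0,0,0,0,0,0,0]]'; python3 -c "
from h import *
need((.584,.2117,.128),.262)
cap('scene','s12.png',(260,100,380,220),5)"
```

```text
t: 19.7
ee_pos: [0.5836, 0.2125, 0.1281]
orientation: [3.142, 0.001, 0.257]
wrist_force: [0.0, 0.6, -0.4]
width: 0.0854
t 19.7 shift units [0.01 0.04 0.01] turn units [ 0.    0.01 -0.06] min rows 1
```

View pics/s12.png

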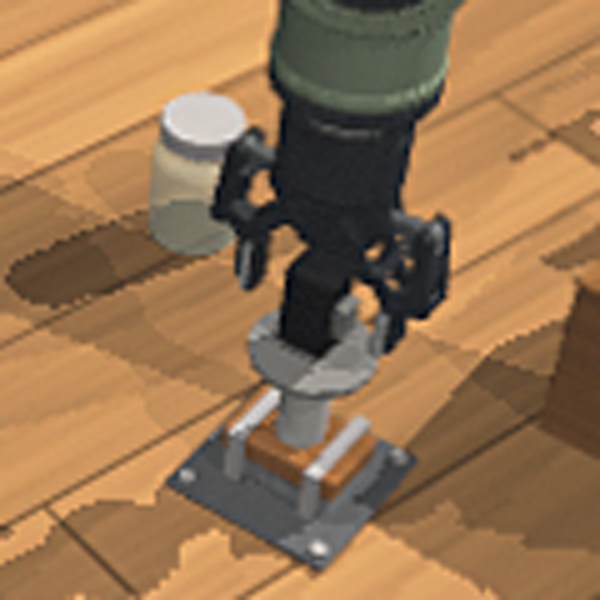

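Aligned. I'll close in stages with moderate force and watch the sideways force.

```bash
python3 -m pendant '[[0,0,0,0,0,0,0.2],[0,0,0,0,0,0,0.35],[0,0,0,0,0,0,0.45],[0,0,0,0,0,0,0.45]]' 40;python3 -m pendant '[[0,0,0,0,0,0,0.55],[0,0,0,0,0,0,0.65],[0,0,0,0,0,0,0.75],[0,0,0,0,0,0,0.75],[0,0,0,0,0,0,0.75]]'
```

```text
t: 20.15
ee_pos: [0.5839, 0.2127, 0.1291]
orientation: [-3.141, -0.0, 0.257]
wrist_force: [0.3, 0.1, -0.2]
width: 0.0466
t: 20.65
ee_pos: [0.582, 0.2122, 0.1296]
orientation: [3.141, 0.004, 0.258]
wrist_force: [-21.1, -7.2, 21.9]
width: 0.0341
```

The button is squeezed (34 mm reading, about 36 mm true given the 1 mm bias seen on the cup). There is a -21 N side load, so I'll recentre by about -2 mm and check.

```bash
python3 -m pendant '[[-0.1,0,0,0,0,0,0.8],[0,0,-0.05,0,0,0,0.8],[0,0,0,0,0,0,0.8]]' 45; python3 -c "
from h import *
cap('scene','s13.png',(260,100,380,220),5)"
```

```text
t: 20.95
ee_pos: [0.5818, 0.2121, 0.1299]
orientation: [-3.142, 0.0, 0.257]
wrist_force: [-2.2, -0.8, 1.6]
width: 0.0333
```

View pics/s13.png

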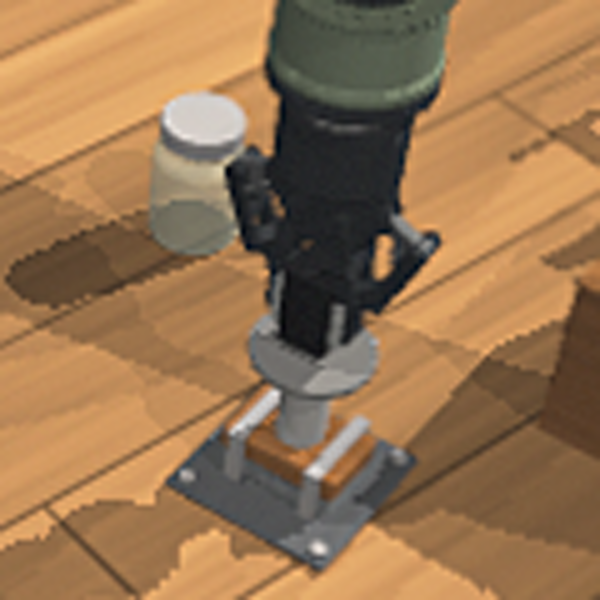

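Loads are near zero and both pads seat on the button and the back. I'll pull up.

```bash
python3 -m pendant '[[0,0,-0.1,0,0,0,0.8],[0,0,-0.15,0,0,0,0.8],[0,0,-0.2,0,0,0,0.8],[0,0,0,0,0,0,0.8]]' 50
```

```text
t: 21.4
ee_pos: [0.5817, 0.2121, 0.1394]
orientation: [-3.142, 0.0, 0.257]
wrist_force: [-4.4, -0.7, -3.3]
width: 0.0335
```

```bash
python3 -m pendant '[[0,0,-0.3,0,0,0,0.8],[0,0,-0.3,0,0,0,0.8],[0,0,-0.3,0,0,0,0.8],[0,0,-0.3,0,0,0,0.8],[0,0,-0.3,0,0,0,0.8],[0,0,0,0,0,0,0.8]]'; python3 -c "
from h import *
cap('scene','s14.png',(260,80,380,200),5)"
```

```text
t: 22.0
ee_pos: [0.5818, 0.2121, 0.1699]
orientation: [-3.142, -0.0, 0.257]
wrist_force: [-5.5, -0.6, -2.3]
width: 0.0335
```

View pics/s14.png

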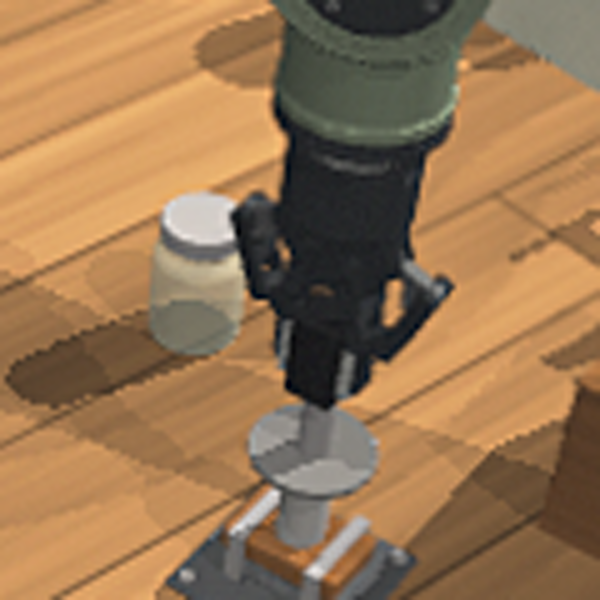

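The grip has risen about 40 mm with the inner tube showing. I'll continue past the first stop.

```bash
python3 -m pendant '[[-0.02,0,-0.3,0,0,0,0.8],[0,0,-0.3,0,0,0,0.8],[0,0,-0.3,0,0,0,0.8],[0,0,-0.3,0,0,0,0.8],[0,0,-0.3,0,0,0,0.8],[0,0,-0.3,0,0,0,0.8],[0,0,-0.3,0,0,0,0.8],[0,0,-0.3,0,0,0,0.8],[0,0,-0.2,0,0,0,0.8],[0,0,0,0,0,0,0.8]]'; python3 -m pendant '[[0,0,-0.1,0,0,0,0.8],[0,0,0,0,0,0,0.8]]'
```

```text
t: 23.05
ee_pos: [0.5817, 0.2121, 0.2215]
orientation: [-3.141, -0.001, 0.257]
wrist_force: [2.0, 1.2, -5.1]
width: 0.0336
t: 23.25
ee_pos: [0.5817, 0.2121, 0.223]
orientation: [-3.141, -0.0, 0.257]
wrist_force: [3.8, 1.6, -4.9]
width: 0.0335
```

```bash
python3 -m pendant '[[0,0,-0.15,0,0,0,0.8],[0,0,0,0,0,0,0.8]]'; python3 -m pendant '[[0,0,-0.1,0,0,0,0.8],[0,0,0,0,0,0,0.8]]'; python3 -m pendant '[[0,0,-0.05,0,0,0,0.8],[0,0,0,0,0,0,0.8]]'
```

```text
t: 23.45
ee_pos: [0.5817, 0.2121, 0.2261]
orientation: [-3.141, -0.0, 0.257]
wrist_force: [3.5, 2.2, -4.7]
width: 0.0335
t: 23.65
ee_pos: [0.5816, 0.2121, 0.228]
orientation: [-3.141, -0.0, 0.257]
wrist_force: [4.3, 2.7, -4.5]
width: 0.0333
t: 23.85
ee_pos: [0.5816, 0.2121, 0.2289]
orientation: [-3.141, -0.0, 0.257]
wrist_force: [3.9, 2.8, -5.3]
width: 0.0339
```

```bash
python3 -m pendant '[[0,0,-0.05,0,0,0,0.8],[0,0,0,0,0,0,0.8]]'; python3 -m pendant '[[0,0,-0.05,0,0,0,0.8],[0,0,0,0,0,0,0.8]]'
```

```text
t: 24.05
ee_pos: [0.5816, 0.2121, 0.2299]
orientation: [-3.141, -0.0, 0.257]
wrist_force: [4.6, 3.0, -4.4]
width: 0.0338
t: 24.25
ee_pos: [0.5816, 0.212, 0.2301]
orientation: [-3.141, 0.001, 0.257]
wrist_force: [7.2, 4.3, -16.8]
width: 0.0335
```

There is a hard end at a rise of 0.1002 m, with the pull force jumping to about 17 N. I'll hold 0.5 s and check.

```bash
python3 -m pendant '[[0,0,0,0,0,0,0.8],[0,0,0,0,0,0,0.8],[0,0,0,0,0,0,0.8],[0,0,0,0,0,0,0.8],[0,0,0,0,0,0,0.8]]'
python3 - <<'E'
from h import *
s=cap('scene','s15.png'); cap('scene','s15z.png',(260,60,380,200),5);cap('top','t15.png')
X=np.array([np.cos(.26),np.sin(.26)]);o=np.array([.5858,.2122])
for n,z in(("block bottom axis",.121),("risen bottom axis",.221)): print(n,((proj(s,np.r_[o,z])-[260,60])*5).round())
E
```

```text
t: 24.75
ee_pos: [0.5816, 0.212, 0.2301]
orientation: [-3.141, 0.0, 0.257]
wrist_force: [7.3, 4.1, -15.8]
width: 0.0338
block bottom axis [311. 542.]
risen bottom axis [332. 416.]
```

View pics/s15.png

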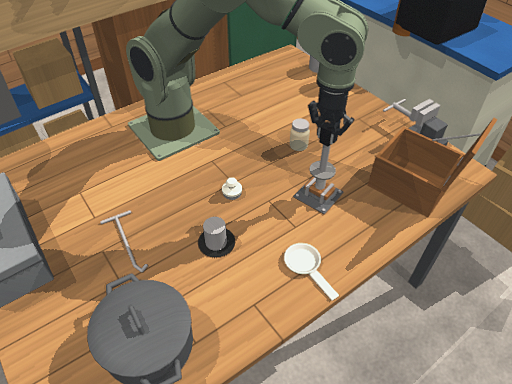

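View pics/s15z.png

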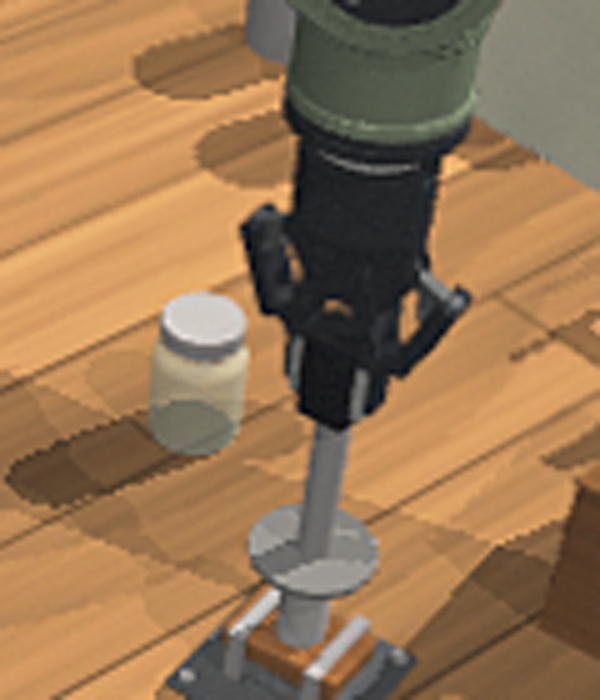

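View pics/t15.png

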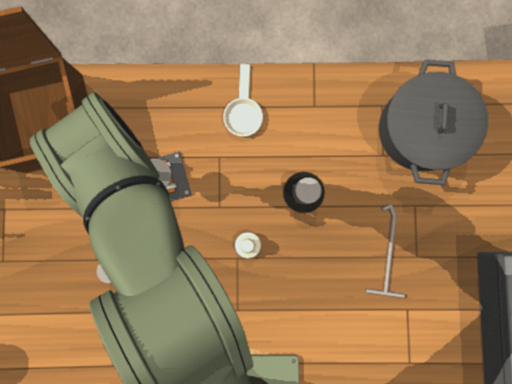

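Grip bottom is at crop (332,~420), matching the prediction for 100 mm of travel (332,416). The cup is on the mat at top (308,189), and the bystanders are unmoved. I'm handing it in.

```bash
python3 -c "
from bench import ticket,sensors
print(ticket.job_done()); s=sensors.read_state(); print(s['t'],s['ee_pos'],s['wrist_force'],s['width'])"
```

```text
the job is handed in; nothing more can be done
None
the job is handed in; nothing more can be done
```

I lifted the cup off the handle and stood it mouth-down in the middle of the mat. I then squeezed the button, pulled the grip up past the first stop to the second, and handed in at about t = 25 s while still holding it there.

**Cup:** In the scene view its rim centre was within about 1 mm of the mat's centre, and it stood upright in the last pictures.

**Grip:** It came up 100.2 mm and met a hard end. The downward load on the wrist jumped from about 5 N to 16–17 N there, and stayed steady over 0.5 s. The last picture puts the block's bottom about where 100 mm of travel predicts.

**Button:** The jaws read 33.5–34 mm under 50 N. That is below the 36 mm expected for fully in; readings had been about 1 mm low on the cup. I take the button as fully in, but nothing measured it directly.

**Loads:** When I set the cup down, one extra step took the wrist force to about 40 N through the gripped cup before I backed off. The first squeeze gave a 21 N side load, which I removed by recentring. About 8 N of side load remained at the end.

**Bystanders:** The scrubber, jar, spoon rest and lid lifter look unmoved. The arm mostly hid the jar in the last top view, but the scene view shows it in place.

The state could not be read after hand-in, so my last check of the hold is the one just before it.

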